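Pack the last bur box into the tub and snug up the divider

TASK

Pack the bur box with the grip bar on its lid, which stands on the counter, flat into the storage tub between the bur block and the sliding divider; first push the loose things in the tub together towards the end wall, as they leave it no room. Then slide the divider up until the whole row is snug and held firm against the end wall, without forcing it; keep all in the tub upright and leave the other things on the counter alone.

Things in the scene. Friction and masses are not known exactly. Their poses are not given: they have to be found in the camera images.
- tub: Open pale grey-green plastic tub, fixed; outside 132 (x) by 234 (y) by 60 mm high, walls and floor 4 mm: inner floor at z = 4 mm, inside 124 mm wide in x; rolled rim sticks out 4 mm. Origin: centre of its underside, z up. The row of things lies along its y: end wall at -y (inner face y = -113 mm), sliding divider at the +y end.
- divider (a joint): Grey sliding divider across the tub, m: 0 = back at its +y stop, grows to 0.1 as it is pushed to the tub's -y. Flat front face at tub y = 97 mm - value. Slides at about 3 N, stays where left; with the loose row 5 to 11 N, then a sharp rise once the row is firm, to be felt as the jars nest differently each time (jars' depth 80 to 112 mm). 15 to 30 N is firm; never over 40 N.
- divider_tab (a point): Top centre of the divider's push tab, 93 mm above the counter. Tab: 70 mm wide (tub x), 10 mm thick (tub y; its front is in line with the divider's front face, 5 mm from this point), from 68 to 93 mm height, above all else in the tub. Under it a crossbar 146 by 10 mm at 61 to 68 mm height, then the 6 mm plate. Axes as the tub's.
- bur_box: The box to pack: clear acrylic, white foot, steel burs; 116 (x) by 48 (y) by 50 mm high, about 0.22 kg, with an aluminium grip bar on the lid: 40 mm long (x), 14 mm thick (y), 50 to 72 mm height. Origin: centre of its underside. Starts upright on the counter. In the tub its long side lies across the tub (along tub x), either way round.
- bur_block: Bur block already in the tub: clear acrylic over an aluminium foot, brass burs, flat lid without grip, 120 (its x, across the tub) by 44 (its y, along the tub's y) by 46 mm high. Origin: centre of its underside. Loose on the tub's floor between the jars and the divider.
- jar_large: Large closed paste jar, white with a black cap, 62 mm diameter, 44 mm high, about 0.15 kg, loose in the tub between the end wall and the bur block. Two of the three jars start side by side near the end wall, the third in front of them; which is which varies. Origin: centre of its underside.
- jar_medium: Medium jar of the same kind, 50 mm diameter, 48 mm high, about 0.11 kg, loose in the tub. Origin: centre of its underside.
- jar_small: Small jar of the same kind, 42 mm diameter, 50 mm high, about 0.08 kg, loose in the tub. Origin: centre of its underside.
- rinse_bottle: Bystander: blue pump bottle with a white pump, 68 mm diameter, 178 mm high. Origin: centre of its underside. Leave alone.
- cups: Bystander: stack of white paper cups upside down, 47 mm diameter, 66 mm high. Origin: centre of its underside. Leave alone.
- curing_light: Bystander: white curing light upright in its round foot, 90 mm diameter, 184 mm high. Origin: centre of its underside. Leave alone.
Not all that is in view belongs to the job. What is shaped like the jar_small but green is not meant. Leave any red look-alike of the bur_box alone.

How it is judged (in metres and radians):
At the end, for the whole second after the job is handed in: All five upright (0.06 rad) and at rest on the tub floor (4 mm), bur box square (0.06 rad) between block and divider; gaps at most 2.2 mm: divider-box, box-block, block to front jar, front jar to a back jar, that jar to the end or a side wall (z of each of bur_box, bur_block, jar_large, jar_medium, jar_small in the frame of tub below 0.008 m and angle between each of bur_box, bur_block, jar_large, jar_medium, jar_small's own z axis and vertical below 0.06 rad and linear speed of each of bur_box, bur_block, jar_large, jar_medium, jar_small below 0.01 m/s and x of bur_box in the frame of tub between -0.06 and 0.06 m and y of bur_box in the frame of tub between -0.113 and 0.1 m and x of bur_block in the frame of tub between -0.06 and 0.06 m and y of bur_block in the frame of tub between -0.113 and 0.1 m and x of jar_large in the frame of tub between -0.06 and 0.06 m and y of jar_large in the frame of tub between -0.113 and 0.1 m and x of jar_medium in the frame of tub between -0.06 and 0.06 m and y of jar_medium in the frame of tub between -0.113 and 0.1 m and x of jar_small in the frame of tub between -0.06 and 0.06 m and y of jar_small in the frame of tub between -0.113 and 0.1 m and y of bur_box in the frame of divider_tab between -0.0312 and -0.025 m and horizontal distance between bur_box and bur_block below 0.0488 m and angle between the x axis of bur_box and the x axis of tub, either way round below 0.06 rad and ((y of jar_large in the frame of bur_block above -0.0552 m and horizontal distance between jar_large and jar_medium below 0.0582 m and (y of jar_medium in the frame of tub below -0.0858 m or x of jar_medium in the frame of tub below -0.0348 m or x of jar_medium in the frame of tub above 0.0348 m)) or (y of jar_large in the frame of bur_block above -0.0552 m and horizontal distance between jar_large and jar_small below 0.0542 m and (y of jar_small in the frame of tub below -0.0898 m or x of jar_small in the frame of tub below -0.0388 m or x of jar_small in the frame of tub above 0.0388 m)) or (y of jar_medium in the frame of bur_block above -0.0492 m and horizontal distance between jar_medium and jar_large below 0.0582 m and (y of jar_large in the frame of tub below -0.0798 m or x of jar_large in the frame of tub below -0.0288 m or x of jar_large in the frame of tub above 0.0288 m)) or (y of jar_medium in the frame of bur_block above -0.0492 m and horizontal distance between jar_medium and jar_small below 0.0482 m and (y of jar_small in the frame of tub below -0.0898 m or x of jar_small in the frame of tub below -0.0388 m or x of jar_small in the frame of tub above 0.0388 m)) or (y of jar_small in the frame of bur_block above -0.0452 m and horizontal distance between jar_small and jar_large below 0.0542 m and (y of jar_large in the frame of tub below -0.0798 m or x of jar_large in the frame of tub below -0.0288 m or x of jar_large in the frame of tub above 0.0288 m)) or (y of jar_small in the frame of bur_block above -0.0452 m and horizontal distance between jar_small and jar_medium below 0.0482 m and (y of jar_medium in the frame of tub below -0.0858 m or x of jar_medium in the frame of tub below -0.0348 m or x of jar_medium in the frame of tub above 0.0348 m)))); the robot touches nothing.
It fails at once if the divider or the bur block is pushed with more than 40 N (contact force between any of the fingers, the arm and divider above 40 N or contact force between any of the fingers, the arm and bur_block above 40 N).
It fails at once if a jar in the tub is tipped over (angle between any of jar_large, jar_medium, jar_small's own z axis and vertical above 0.6 rad).
It fails at once if a bystander on the counter is moved by more than 30 mm or knocked over (distance of any of rinse_bottle, cups, curing_light from where it was at the start of the episode above 0.03 m or angle between any of rinse_bottle, cups, curing_light's own z axis and vertical above 0.4 rad).
It also fails if it takes over 59 s, if anything falls off the work surface, if the arm or the gripper's body presses on something with over 40 N, if the wrist force passes 120 N, or if a joint passes its speed limit or range.

ROBOT

A 7-joint arm with a two-finger parallel gripper is mounted at the origin on the work surface. World frame = base frame: x ahead of the robot, y to its left, z up, the work surface at z = 0. Lengths are in m, angles in degrees, forces in N, time in s.
With the tool pointing down it reaches from about 0.425 to 0.875 m from the base axis. Payload 8.4 kg.
Tool frame: the origin (TCP) lies at the very end of the fingers, on their centre line; the grasp point (between the pads) lies 19 mm behind it; y points along the fingers, z is the direction in which the jaws open and shut, and the axes are right-handed (so a half turn about y gives the same grasp; the last joint's range is limited). The gripper opens to 85 mm and grips with 20 to 120 N. Pads are 22 mm wide; open, the fingers measure 114 mm over their backs; the gripper's body (76 mm by 85 mm) begins 54 mm behind the grasp point. The pads swing forward as they close: fully open they stand 13 mm farther back than shut.
Start: joints at [69.603, 19.091, 2.286, 83.961, -0.768, 76.965, -3.352], TCP at [0.165, -0.629, 0.231] pointing down, gripper open.
Joint ranges: [-147.57, 147.57], [-21.85, 119.76], [-74.77, 79.35], [14.55, 137.4], [-85.83, 265.84], [4.83, 119.75], [-152.11, 152.11]. Speed limits (degrees/s): [127.2, 127.2, 159.86, 159.86, 180, 180, 180].

INTERFACE

Orientations are given as a 3x3 rotation matrix whose columns are the frame's x, y, z axes.
In Python, from rig import robot gives the robot as it stands. The module is installed in compiled form; this text tells all that it offers.
- The arm moves only by the tool drive_tool, never from a script. Its argument "commands" is a list of rows, each an object with "claw": the finger opening in mm, from 0 to 85.4; "offset": the shift along the world's x, y, z in units of 25 mm (1.0 is 25 mm), a list of three; "twist": the turn, a rotation vector about the world's x, y, z in rad, a list of three. A call has 1 to 10 rows; each row is the pose to reach, as a shift and turn from the pose commanded when the call began; what a row does not reach only later rows make up. A row lasts 1/10 s, in which the tool goes at most 50 mm and 8.59 degrees, less where a joint would pass 70% of its speed; a pose out of reach is approached as far as the arm can. A call with a gripper value outside its range is refused whole. The fingers move at their own pace and stop on an object; "squeeze" is the grip in N (left out, the last holds). Time passes only in rows, so rows that repeat a pose let the fingers close. It gives the time, the measured TCP pose, the force and the opening at its end, in the units of the state.
- robot.get_state(): the state, without advancing time (a new reading comes with each control period).
- robot.read_camera(name): name is "scene" or "top" or "wrist"; returns (picture, depth): 480x640x3 uint8, red, green, blue; 480x640 float32, m along the optical axis (not along the pixel's ray), 0 where there is no reading.
- robot.camera_info(name): a dict with "intrinsics" (3x3 intrinsics, pixels), "pose" (4x4, takes a point from camera to world coordinates); the wrist camera has in their place "mount" (4x4, takes a point from camera to tool coordinates, whose origin is the TCP and whose axes are the tool frame's). Camera axes: x right, y down, z forward; pixel columns grow to the right and rows downward; lengths in m; the calibration is good to about 2 mm. A picture is of the moment at which its call begins: read the wrist's pose just before it. camera_info takes no time and is no camera call.
- robot.finish_job(): hands the job in, once; it reports no verdict.
Trained networks look in the newest picture that a camera, given by its name, has taken for a name from the list of things; names that differ only in an ending like _2 or _b are one class to them, and where a whole thing is asked for, a point or a joint stands for the part that bears it (a point fixed in the world has none). Each returns a list of dicts, best first, with "score" (0 to 1); they miss things now and then, are a little off and sometimes report something else, mostly with a low value. They report only what shows in the picture. A call takes as long as a camera call. They do not tell look-alikes from the thing itself.
- robot.outline_of(camera, query): "region" (480x640 bool, what is visible of it) and "extent" ([left, top, right, bottom] in pixels, round what is visible of it).
The state is a dict: "clock": time; "joint_positions": joint angles; "dq": joint speeds; "joint_efforts": joint torques, N m; "eef_pos": TCP position; "ee_rot": TCP orientation; "contact_force": force on the tool from outside, world axes, zero at the start; "moment": the same for the moment, N m; "finger_gap": opening from 0.0 (shut) to 1.0 (fully open).
Only numpy, scipy, OpenCV 4.12 (cv2) and the standard library are available. Lean on these libraries where they do the work, as an engineer would, in place of code of your own. Each camera call takes 0.05 s, during which the arm holds its last target. There are 200 camera calls.

## Working session

There is one attempt and no reset: what is moved stays moved. The work goes in short steps, Python scripts to look and compute and a tool call to move; the robot and the scene stay as the last step left them, time stands still between calls to the robot, and variables do not carry over. Pictures are saved under pics/ and viewed, about 8 in all and at most 12, crops included, and the job is handed in when it is done.

Besides the shell and the picture viewer there is one more tool, called after ">>>" in YAML: its name, and indented under it one key for each argument. drive_tool: Moves the arm, as the interface text tells. Its arguments: {"type":"object","properties":{"commands":{"type":"array"},"squeeze":{"type":"number"}},"required":["commands"]}

```bash
mkdir -p pics; cat > h.py <<'E'
import numpy as np, cv2
from rig import robot
def snap(cam,name=None):
    s=robot.get_state(); p,d=robot.read_camera(cam); i=robot.camera_info(cam); K=np.array(i["intrinsics"])
    if "pose" in i: T=np.array(i["pose"])
    else:
        W=np.eye(4); W[:3,:3]=s["ee_rot"]; W[:3,3]=s["eef_pos"]; T=W@np.array(i["mount"])
    if name: cv2.imwrite(f"pics/{name}.png",p[:,:,::-1])
    v,u=np.mgrid[:480,:640]
    P=np.stack([(u-K[0,2])/K[0,0]*d,(v-K[1,2])/K[1,1]*d,d],-1)@T[:3,:3].T+T[:3,3]
    P[d<=0]=np.nan
    return p,P,K,T
E
python3 - <<'E'
from h import *
s=robot.get_state(); print({k:np.round(v,3).tolist() for k,v in s.items()})
for c in("scene","top"):
    p,P,K,T=snap(c,c+"0"); print(c,K.round(1).tolist(),T.round(3).tolist())
    for n in ["tub","divider_tab","bur_box","bur_block","jar_large","jar_medium","jar_small"]:
        for o in robot.outline_of(c,n)[:3]:
            r=o["region"]; q=P[r]; q=q[~np.isnan(q[:,0])]
            print(n,round(o["score"],2),np.round(o["extent"]).tolist(),np.median(q,0).round(3),"top",np.percentile(q[:,2],97).round(3),q.min(0).round(3),q.max(0).round(3))
a=cv2.imread("pics/scene0.png");b=cv2.imread("pics/top0.png")
cv2.imwrite("pics/both.png",np.vstack([a,b])[:, :] if 0 else cv2.resize(np.hstack([a,b]),(800,300)))
E
```

```text
{'clock': 0.0, 'joint_positions': [69.602, 19.131, 2.284, 84.011, -0.767, 76.966, -3.353], 'dq': [0.011, 0.032, 0.01, -0.032, 0.059, -0.006, -0.003], 'joint_efforts': [0.001, -65.857, 1.366, -40.557, 0.017, 0.013, -0.0], 'eef_pos': [0.165, -0.628, 0.23], 'ee_rot': [[-0.967, -0.001, 0.254], [-0.254, 0.002, -0.967], [0.0, -1.0, -0.002]], 'contact_force': [0.138, 0.899, -0.268], 'moment': [-0.01, -0.006, -0.013], 'finger_gap': 1.001}
scene [[577.8, 0.0, 308.1], [0.0, 577.8, 227.3], [0.0, 0.0, 1.0]] [[0.708, 0.539, -0.457, 1.105], [0.706, -0.548, 0.448, -0.537], [-0.009, -0.64, -0.769, 1.015], [0.0, 0.0, 0.0, 1.0]]
tub 0.67 [179.0, 230.0, 300.0, 349.0] [ 0.539 -0.164  0.039] top 0.087 [ 0.407 -0.304 -0.006] [ 0.641 -0.013  0.097]
divider_tab 0.94 [234.0, 230.0, 298.0, 266.0] [ 0.505 -0.077  0.057] top 0.094 [ 0.437 -0.101 -0.003] [ 0.577 -0.013  0.097]
bur_box 0.7 [295.0, 193.0, 328.0, 249.0] [0.523 0.046 0.048] top 0.071 [ 0.436  0.001 -0.004] [0.561 0.156 0.076]
bur_box 0.58 [329.0, 173.0, 381.0, 214.0] [0.526 0.174 0.046] top 0.071 [ 0.458  0.153 -0.003] [0.576 0.241 0.076]
bur_box 0.
[... 1657 characters left out ...]
352.0, 304.0] [ 0.5   -0.072  0.077] top 0.098 [ 0.433 -0.097  0.059] [ 0.571 -0.047  0.101]
jar_medium 0.73 [376.0, 256.0, 400.0, 277.0] [ 0.518 -0.19   0.052] top 0.058 [ 0.494 -0.217  0.006] [ 0.543 -0.168  0.062]
jar_medium 0.24 [218.0, 245.0, 247.0, 297.0] [0.511 0.185 0.05 ] top 0.073 [ 0.453  0.157 -0.007] [0.574 0.228 0.081]
jar_small 0.72 [401.0, 256.0, 421.0, 276.0] [ 0.529 -0.247  0.054] top 0.059 [ 0.51  -0.27   0.002] [ 0.55 -0.23  0.06]
jar_small 0.68 [449.0, 314.0, 474.0, 333.0] [ 0.386 -0.364  0.049] top 0.055 [ 0.363 -0.401 -0.006] [ 0.405 -0.346  0.058]
jar_small 0.67 [457.0, 222.0, 505.0, 260.0] [ 0.584 -0.402  0.035] top 0.167 [ 0.545 -0.453  0.001] [ 0.632 -0.367  0.192]
```

View pics/top0.png

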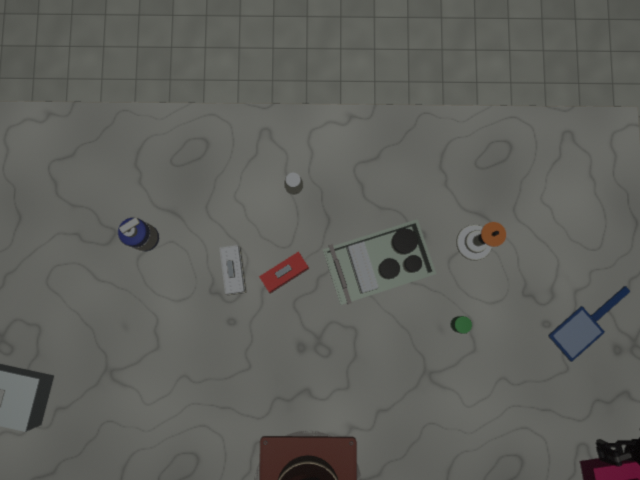

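View pics/scene0.png

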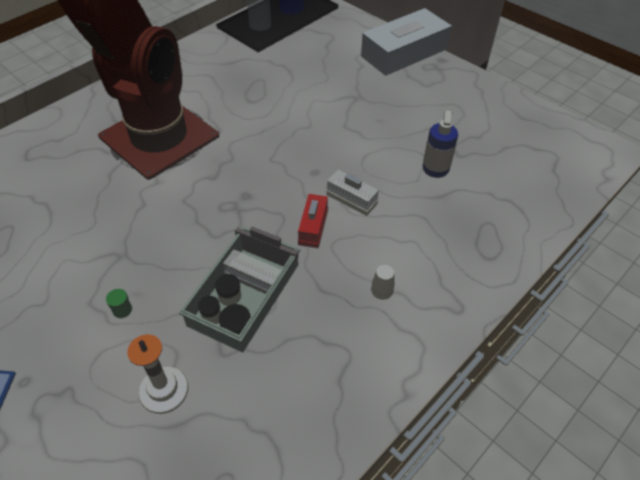

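The top view shows the tub at about pixels (330–432, 222–302), with the divider at its left end. The white bur box is at (231,270) and the red look-alike at (284,272). The green jar is at (461,324). The medium jar is in front, with the large and small jars behind it.

```bash
cat >> h.py <<'E'
def rect(q):
    c,(w,h),a=cv2.minAreaRect((q[:,:2]*1000).astype(np.float32)); 
    if w<h: w,h,a=h,w,a+90
    return np.round(c,1),round(w,1),round(h,1),round((a+90)%180-90,1)
E
python3 - <<'E'
from h import *
for c in("top","scene"):
    p,P,K,T=snap(c)
    x,y,z=P[...,0],P[...,1],P[...,2]
    m=(x>.41)&(x<.66)&(y>-.33)&(y<-.03)
    for lo,hi in((.054,.07),):
        r=(m&(z>lo)&(z<hi)).astype(np.uint8); n,l,st,_=cv2.connectedComponentsWithStats(r); k=1+st[1:,4].argmax()
        print(c,"rim",rect(P[l==k]))
    print("tab",rect(P[m&(z>.085)]), P[m&(z>.085)].mean(0).round(4))
    print("block",rect(P[(z>.04)&(z<.06)&(x>.46)&(x<.58)&(y>-.165)&(y<-.09)]))
    m=(x>.43)&(x<.6)&(y>.13)&(y<.25); print("box",rect(P[m&(z>.043)&(z<.06)]),"bar",rect(P[m&(z>.064)]),P[m&(z>.064)].mean(0).round(4))
E
```

```text
top rim (array([ 534. , -166.7]), 242.2, 146.7, -71.5)
tab (array([502.6, -71.8]), 69.5, 10.0, 18.7) [ 0.5027 -0.0715  0.0927]
block (array([ 519.5, -129.2]), 134.0, 41.6, 17.2)
box (array([512.7, 189. ]), 113.2, 46.2, 8.4) bar (array([512.4, 188.8]), 40.1, 14.6, 7.0) [0.513  0.1886 0.072 ]
scene rim (array([ 536.4, -168.4]), 243.3, 149.5, -71.4)
tab (array([505.5, -73.3]), 70.7, 12.6, 17.2) [ 0.5061 -0.0746  0.0912]
block (array([ 519.8, -127.6]), 119.3, 74.5, 0.2)
box (array([515.4, 187.3]), 114.5, 51.7, 9.2) bar (array([514.8, 186.6]), 41.3, 16.8, 9.3) [0.5158 0.1859 0.0703]
```

>>> drive_tool:
  commands:
    - {"claw": 56, "offset": [6.9, 10.8, 0.8], "twist": [0, 0, 0.82]}
    - {"claw": 56, "offset": [6.9, 10.8, 0.8], "twist": [0, 0, 0.82]}
    - {"claw": 56, "offset": [6.9, 10.8, 0.8], "twist": [0, 0, 0.82]}
    - {"claw": 56, "offset": [6.9, 10.8, 0.8], "twist": [0, 0, 0.82]}
    - {"claw": 56, "offset": [6.9, 10.8, 0.8], "twist": [0, 0, 0.82]}
    - {"claw": 56, "offset": [6.9, 10.8, 0.8], "twist": [0, 0, 0.82]}
    - {"claw": 56, "offset": [6.9, 10.8, 0.8], "twist": [0, 0, 0.82]}
    - {"claw": 56, "offset": [6.9, 10.8, 0.8], "twist": [0, 0, 0.82]}

```text
clock: 1.7
eef_pos: [0.34, -0.3556, 0.2521]
ee_rot: [[-0.469, 0.001, 0.883], [-0.883, -0.001, -0.469], [-0.0, -1.0, 0.001]]
contact_force: [-0.1, -0.5, -0.0]
finger_gap: 0.657
```

>>> drive_tool:
  commands:
    - {"claw": 56, "offset": [6.9, 10.7, 0], "twist": [0, 0, 0.815]}
    - {"claw": 56, "offset": [6.9, 10.7, 0], "twist": [0, 0, 0.815]}
    - {"claw": 56, "offset": [6.9, 10.7, 0], "twist": [0, 0, 0.815]}
    - {"claw": 56, "offset": [6.9, 10.7, 0], "twist": [0, 0, 0.815]}
    - {"claw": 56, "offset": [6.9, 10.7, 0], "twist": [0, 0, 0.815]}
    - {"claw": 56, "offset": [6.9, 10.7, 0], "twist": [0, 0, 0.815]}
    - {"claw": 56, "offset": [6.9, 10.7, 0], "twist": [0, 0, 0.815]}
    - {"claw": 56, "offset": [6.9, 10.7, 0], "twist": [0, 0, 0.815]}
    - {"claw": 56, "offset": [6.9, 10.7, 0], "twist": [0, 0, 0.815]}

```text
clock: 2.6
eef_pos: [0.5098, -0.0924, 0.251]
ee_rot: [[0.314, -0.001, 0.949], [-0.949, -0.0, 0.314], [-0.0, -1.0, -0.001]]
contact_force: [-0.3, -0.7, 0.3]
finger_gap: 0.654
```

```bash
cat >> h.py <<'E'
TO=np.array([.535,-.1675]); TA=np.radians(18.4)
def totub(q):
    q=np.asarray(q); c,s=np.cos(TA),np.sin(TA); d=q[...,:2]-TO
    return np.stack([d[...,0]*c+d[...,1]*s,-d[...,0]*s+d[...,1]*c],-1)
E
python3 - <<'E'
from h import *
s=robot.get_state(); print(s["clock"],s["eef_pos"],s["ee_rot"],s["finger_gap"],s["contact_force"],s["joint_positions"])
p,P,K,T=snap("wrist","w1")
print(T.round(3).tolist())
x,y,z=P[...,0],P[...,1],P[...,2]
print("tab",rect(P[(z>.085)&(z<.1)&(y<-.03)]),P[(z>.085)&(z<.1)&(y<-.03)].mean(0))
for n in ["tub","bur_block","divider_tab","jar_medium","jar_large","jar_small"]:
    for o in robot.outline_of("wrist",n)[:2]:
        q=P[o["region"]];q=q[~np.isnan(q[:,0])]; t=totub(q[q[:,2]>np.percentile(q[:,2],90)-.008]); print(n,round(o["score"],2),np.round(o["extent"]),rect(q[q[:,2]>np.percentile(q[:,2],90)-.008]),"tub",np.percentile(t,1,0).round(4),np.percentile(t,99,0).round(4),np.percentile(q[:,2],90))
E
```

```text
2.6 [ 0.50983867 -0.0924304   0.25100577] [[ 3.14484567e-01 -7.28957911e-04  9.49262306e-01]
 [-9.49262586e-01 -2.19393877e-04  3.14484491e-01]
 [-2.09836204e-05 -9.99999710e-01 -7.60968460e-04]] 0.6540955804613995 [-0.33317531 -0.72622271  0.28071628] [ 36.38423175   5.31088259 -32.79302964  98.98315711   2.96956464
  76.60687002  21.34254474]
[[0.949, 0.298, 0.1, 0.485], [0.314, -0.9, -0.302, -0.013], [0.0, 0.318, -0.948, 0.394], [0.0, 0.0, 0.0, 1.0]]
tab (array([504.8, -70.8]), 69.3, 9.5, 18.2) [ 0.50443144 -0.07048761  0.09287559]
tub 0.62 [242. 168. 394. 376.] (array([ 535.3, -166.2]), 233.8, 147.4, -71.8) tub [-0.069 -0.115] [0.0721 0.1172] 0.06846767744537682
bur_block 0.71 [260. 217. 373. 265.] (array([ 523.5, -127.9]), 117.1, 41.9, 17.1) tub [-0.0555  0.0207] [0.0589 0.0624] 0.05126854931821773
bur_block 0.57 [524. 130. 610. 174.] (array([732.5,  43.3]), 37.1, 36.6, 31.2) tub [0.2361 0.1204] [0.2715 0.1552] 0.06717028875202148
divider_tab 0.93 [241. 186. 394. 205.] (array([504.8, -70.8]), 69.3, 9.5, 18.2) tub [-0.0325  0.0967] [0.0354 0.1059] 0.09365943501745236
jar_large 0.98 [313. 301. 368. 362.] (array([ 587.7, -230.4]), 61.1, 60.4, 63.9) tub [ 0.0017 -0.1054] [ 0.0585 -0.0468] 0.049093052741001654
jar_large 0.28 [241. 167. 396. 377.] (array([ 535.7, -166.1]), 233.8, 148.2, -71.8) tub [-0.0687 -0.115 ] [0.0723 0.1172] 0.06844909546921848
jar_small 0.77 [158. 351. 179. 371.] (array([ 387.4, -348.9]), 25.4, 5.6, -3.6) tub [-0.2084 -0.1327] [-0.1865 -0.1222] 0.022673700104342387
jar_small 0.75 [274. 310. 308. 362.] (array([ 531.8, -246.3]), 45.4, 43.7, 66.0) tub [-0.0476 -0.0956] [-0.0088 -0.0568] 0.05490411088398873
```

View pics/w1.png

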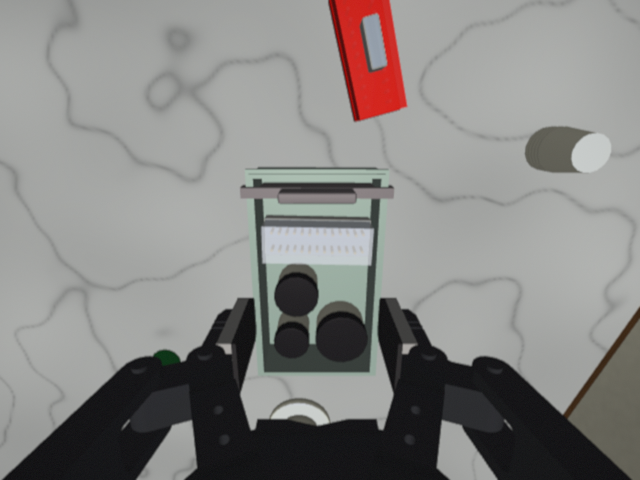

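>>> drive_tool:
  commands:
    - {"claw": 40, "offset": [0.04, 0.07, -2], "twist": [0, 0, 0]}
    - {"claw": 40, "offset": [0.04, 0.07, -4], "twist": [0, 0, 0]}
    - {"claw": 40, "offset": [0.04, 0.07, -5.5], "twist": [0, 0, 0]}
    - {"claw": 40, "offset": [0.04, 0.07, -6.5], "twist": [0, 0, 0]}
    - {"claw": 40, "offset": [0.04, 0.07, -7.3], "twist": [0, 0, 0]}
    - {"claw": 40, "offset": [0.04, 0.07, -8.1], "twist": [0, 0, 0]}
    - {"claw": 40, "offset": [0.04, 0.07, -8.8], "twist": [0, 0, 0]}
    - {"claw": 40, "offset": [0.04, 0.07, -8.8], "twist": [0, 0, 0]}

```text
clock: 3.75
eef_pos: [0.51, -0.0905, 0.0295]
ee_rot: [[0.314, -0.002, 0.949], [-0.949, -0.0, 0.314], [-0.001, -1.0, -0.002]]
contact_force: [-0.8, 0.5, -0.5]
finger_gap: 0.468
```

>>> drive_tool:
  commands:
    - {"claw": 40, "offset": [0.025, -0.076, 0], "twist": [0, 0, 0]}
    - {"claw": 40, "offset": [0.05, -0.152, 0], "twist": [0, 0, 0]}
    - {"claw": 40, "offset": [0.076, -0.228, 0], "twist": [0, 0, 0]}
    - {"claw": 40, "offset": [0.101, -0.304, 0], "twist": [0, 0, 0]}
    - {"claw": 40, "offset": [0.126, -0.38, 0], "twist": [0, 0, 0]}
    - {"claw": 40, "offset": [0.152, -0.455, 0], "twist": [0, 0, 0]}
    - {"claw": 40, "offset": [0.177, -0.531, 0], "twist": [0, 0, 0]}
    - {"claw": 40, "offset": [0.202, -0.607, 0], "twist": [0, 0, 0]}
    - {"claw": 40, "offset": [0.228, -0.683, 0], "twist": [0, 0, 0]}
    - {"claw": 40, "offset": [0.253, -0.759, 0], "twist": [0, 0, 0]}

```text
clock: 4.75
eef_pos: [0.5175, -0.1084, 0.0313]
ee_rot: [[0.316, 0.0, 0.949], [-0.949, 0.0, 0.316], [-0.0, -1.0, 0.0]]
contact_force: [-0.4, 2.3, 2.3]
finger_gap: 0.468
```

>>> drive_tool:
  commands:
    - {"claw": 40, "offset": [0.025, -0.076, 0], "twist": [0, 0, 0]}
    - {"claw": 40, "offset": [0.05, -0.152, 0], "twist": [0, 0, 0]}
    - {"claw": 40, "offset": [0.076, -0.228, 0], "twist": [0, 0, 0]}
    - {"claw": 40, "offset": [0.089, -0.266, 0], "twist": [0, 0, 0]}

```text
clock: 5.15
eef_pos: [0.5197, -0.1151, 0.0313]
ee_rot: [[0.315, -0.0, 0.949], [-0.949, 0.0, 0.315], [-0.0, -1.0, -0.0]]
contact_force: [-1.0, 4.0, 2.6]
finger_gap: 0.467
```

>>> drive_tool:
  commands:
    - {"claw": 40, "offset": [0.019, -0.057, 0], "twist": [0, 0, 0]}
    - {"claw": 40, "offset": [0.038, -0.114, 0], "twist": [0, 0, 0]}
    - {"claw": 40, "offset": [0.057, -0.171, 0], "twist": [0, 0, 0]}
    - {"claw": 40, "offset": [0.076, -0.228, 0], "twist": [0, 0, 0]}

```text
clock: 5.55
eef_pos: [0.5216, -0.1208, 0.0313]
ee_rot: [[0.315, -0.0, 0.949], [-0.949, -0.0, 0.315], [-0.0, -1.0, -0.0]]
contact_force: [-1.5, 3.3, 1.9]
finger_gap: 0.466
```

>>> drive_tool:
  commands:
    - {"claw": 40, "offset": [0.019, -0.057, 0], "twist": [0, 0, 0]}
    - {"claw": 40, "offset": [0.038, -0.114, 0], "twist": [0, 0, 0]}

```text
clock: 5.75
eef_pos: [0.5225, -0.1235, 0.0313]
ee_rot: [[0.316, -0.0, 0.949], [-0.949, 0.0, 0.316], [-0.0, -1.0, -0.0]]
contact_force: [-1.0, 4.9, 3.8]
finger_gap: 0.469
```

>>> drive_tool:
  commands:
    - {"claw": 40, "offset": [-0.07, 0.2, 0], "twist": [0, 0, 0]}
    - {"claw": 40, "offset": [-0.07, 0.2, 2], "twist": [0, 0, 0]}
    - {"claw": 50, "offset": [-0.07, 0.2, 4], "twist": [0, 0, 0]}
    - {"claw": 60, "offset": [-0.07, 0.2, 6], "twist": [0, 0, 0]}
    - {"claw": 60, "offset": [-0.36, 12.4, 7.6], "twist": [0, 0, -0.17]}
    - {"claw": 60, "offset": [-0.36, 12.4, 7.6], "twist": [0, 0, -0.17]}
    - {"claw": 60, "offset": [-0.36, 12.4, 7.6], "twist": [0, 0, -0.17]}
    - {"claw": 60, "offset": [-0.36, 12.4, 7.6], "twist": [0, 0, -0.17]}
    - {"claw": 60, "offset": [-0.36, 12.4, 7.6], "twist": [0, 0, -0.17]}
    - {"claw": 60, "offset": [-0.36, 12.4, 7.6], "twist": [0, 0, -0.17]}

```text
clock: 6.75
eef_pos: [0.5136, 0.177, 0.2203]
ee_rot: [[0.149, 0.001, 0.989], [-0.989, -0.001, 0.149], [0.001, -1.0, 0.001]]
contact_force: [1.1, 0.2, -0.6]
finger_gap: 0.704
```

>>> drive_tool:
  commands:
    - {"claw": 60, "offset": [0, 0, 0], "twist": [0, 0, 0]}
    - {"claw": 60, "offset": [0, 0, 0], "twist": [0, 0, 0]}

```text
clock: 6.95
eef_pos: [0.5135, 0.1769, 0.2199]
ee_rot: [[0.153, 0.0, 0.988], [-0.988, -0.0, 0.153], [0.0, -1.0, 0.0]]
contact_force: [0.6, -0.7, 0.1]
finger_gap: 0.706
```

```bash
python3 - <<'E'
from h import *
s=robot.get_state(); print(s["clock"],s["eef_pos"],np.degrees(np.arctan2(s["ee_rot"][1][2],s["ee_rot"][0][2])),s["contact_force"])
p,P,K,T=snap("wrist","w2")
x,y,z=P[...,0],P[...,1],P[...,2]
m=(x>.43)&(x<.6)&(y>.13)&(y<.25)
print("box",rect(P[m&(z>.043)&(z<.06)]),"bar",rect(P[m&(z>.066)&(z<.08)]),np.percentile(P[m&(z<.08)][:,2],99))
p,P,K,T=snap("top","t2")
cv2.imwrite("pics/t2c.png",cv2.resize(p[205:315,310:450,::-1],None,fx=4,fy=4,interpolation=cv2.INTER_CUBIC))
for n in ["bur_block","jar_medium","jar_large","jar_small"]:
    for o in robot.outline_of("top",n)[:2]:
        q=P[o["region"]];q=q[q[:,2]>.04]; t=totub(q); print(n,round(o["score"],2),np.percentile(t,2,0).round(3),np.percentile(t,98,0).round(3))
E
```

```text
6.95 [0.51352258 0.17687976 0.21985263] 8.797898537594353 [ 0.6384723  -0.72183921  0.14448574]
box (array([515. , 189.7]), 113.1, 45.5, 8.6) bar (array([514.8, 189.8]), 39.6, 14.5, 8.0) 0.07285295648853186
bur_block 0.75 [-0.057 -0.006] [0.056 0.034]
jar_medium 0.57 [-0.045 -0.054] [-0.004 -0.011]
jar_large 0.85 [ 0.    -0.104] [ 0.055 -0.048]
jar_small 0.78 [-0.223 -0.159] [-0.187 -0.123]
jar_small 0.65 [-0.048 -0.097] [-0.012 -0.059]
```

View pics/t2c.png

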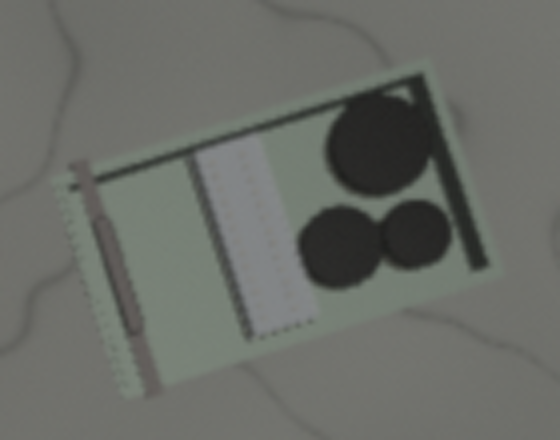

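View pics/w2.png

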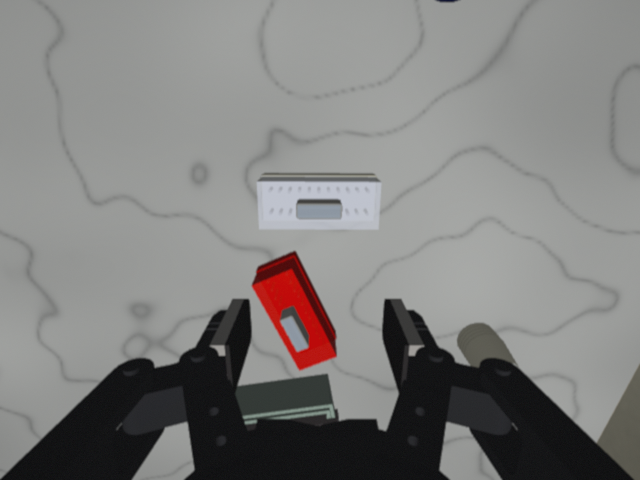

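>>> drive_tool:
  commands:
    - {"claw": 60, "offset": [0.02, 0.5, -2], "twist": [0, 0, -0.005]}
    - {"claw": 60, "offset": [0.02, 0.5, -4], "twist": [0, 0, -0.005]}
    - {"claw": 60, "offset": [0.02, 0.5, -5.4], "twist": [0, 0, -0.005]}
    - {"claw": 60, "offset": [0.02, 0.5, -6.2], "twist": [0, 0, -0.005]}
    - {"claw": 60, "offset": [0.02, 0.5, -6.7], "twist": [0, 0, -0.005]}
    - {"claw": 60, "offset": [0.02, 0.5, -6.7], "twist": [0, 0, -0.005]}
    - {"claw": 30, "offset": [0.02, 0.5, -6.7], "twist": [0, 0, -0.005]}
    - {"claw": 30, "offset": [0.02, 0.5, -6.7], "twist": [0, 0, -0.005]}
    - {"claw": 30, "offset": [0.02, 0.5, -6.7], "twist": [0, 0, -0.005]}
    - {"claw": 30, "offset": [0.02, 0.5, -6.7], "twist": [0, 0, -0.005]}
  squeeze: 40

```text
clock: 8.25
eef_pos: [0.5154, 0.1887, 0.054]
ee_rot: [[0.145, 0.003, 0.989], [-0.989, 0.0, 0.145], [-0.0, -1.0, 0.003]]
contact_force: [-0.9, -0.8, 7.2]
finger_gap: 0.459
```

>>> drive_tool:
  commands:
    - {"claw": 30, "offset": [0, 0, 0], "twist": [0, 0, 0]}
    - {"claw": 30, "offset": [0, 0, 0], "twist": [0, 0, 0]}
    - {"claw": 30, "offset": [0, 0, 0.5], "twist": [0, 0, 0]}
    - {"claw": 30, "offset": [0, 0, 1.5], "twist": [0, 0, 0]}
    - {"claw": 30, "offset": [0, 0, 3], "twist": [0, 0, 0]}
    - {"claw": 30, "offset": [0, 0, 4.5], "twist": [0, 0, 0]}
    - {"claw": 30, "offset": [0, 0, 4.5], "twist": [0, 0, 0]}

```text
clock: 8.95
eef_pos: [0.5166, 0.1899, 0.1709]
ee_rot: [[0.146, 0.008, 0.989], [-0.989, 0.002, 0.146], [-0.001, -1.0, 0.008]]
contact_force: [0.2, 0.6, -1.4]
finger_gap: 0.459
```

>>> drive_tool:
  commands:
    - {"claw": 30, "offset": [-0.03, -1.0, 0.8], "twist": [0, 0, 0.02]}
    - {"claw": 30, "offset": [-0.03, -2.6, 0.8], "twist": [0, 0, 0.05]}
    - {"claw": 30, "offset": [-0.03, -4.3, 0.8], "twist": [0, 0, 0.08]}
    - {"claw": 30, "offset": [-0.03, -6, 0.8], "twist": [0, 0, 0.11]}
    - {"claw": 30, "offset": [-0.03, -7.7, 0.8], "twist": [0, 0, 0.14]}
    - {"claw": 30, "offset": [-0.03, -9.4, 0.8], "twist": [0, 0, 0.17]}
    - {"claw": 30, "offset": [-0.03, -10.8, 0.8], "twist": [0, 0, 0.173]}
    - {"claw": 30, "offset": [-0.03, -11.8, 0.8], "twist": [0, 0, 0.173]}
    - {"claw": 30, "offset": [-0.03, -11.8, 0.8], "twist": [0, 0, 0.173]}
    - {"claw": 30, "offset": [-0.03, -11.8, 0.8], "twist": [0, 0, 0.173]}

```text
clock: 9.95
eef_pos: [0.5131, -0.1068, 0.1848]
ee_rot: [[0.313, -0.001, 0.95], [-0.95, 0.0, 0.313], [-0.001, -1.0, -0.0]]
contact_force: [-0.6, 0.6, -1.3]
finger_gap: 0.455
```

```bash
sed -i 's/^TO=.*/TO=np.array([.536,-.1665]); TA=np.radians(18.3)/' h.py; python3 - <<'E'
from h import *
s=robot.get_state(); print(s["clock"],s["eef_pos"],totub(s["eef_pos"]),np.degrees(np.arctan2(s["ee_rot"][1][2],s["ee_rot"][0][2])),s["contact_force"])
for c in("wrist","scene"):
    p,P,K,T=snap(c,c[0]+"3")
    q=P.reshape(-1,3); q=q[(q[:,2]>.10)&(q[:,2]<.21)&(abs(totub(q)[:,0])<.08)&(abs(totub(q)[:,1]-.066)<.05)]
    print(c,len(q),np.percentile(q,[1,50,99],axis=0).round(3) if len(q) else "")
    for o in robot.outline_of(c,"bur_box")[:2]:
        r=o["region"];qq=P[r];qq=qq[~np.isnan(qq[:,0])]; print(o["score"],o["extent"],np.percentile(qq,[2,50,98],axis=0).round(3).tolist())
E
```

```text
9.95 [ 0.51308764 -0.10675141  0.18479368] [-0.00299297  0.06392114] 18.214385464032404 [-0.62607364  0.62677766 -1.26694847]
wrist 25016 [[ 0.456 -0.136  0.137]
 [ 0.511 -0.095  0.181]
 [ 0.568 -0.067  0.208]]
0.97 [341.7, 0.7, 434.2, 104.4] [[0.487, 0.008, 0.006], [0.52, 0.041, 0.051], [0.553, 0.067, 0.073]]
0.65 [194.4, 230.4, 441.1, 344.8] [[0.458, -0.132, 0.139], [0.511, -0.095, 0.181], [0.566, -0.068, 0.204]]
scene 2005 [[ 0.462 -0.145  0.133]
 [ 0.529 -0.116  0.178]
 [ 0.574 -0.069  0.208]]
0.87 [220.6, 201.2, 287.4, 251.7] [[0.464, -0.143, 0.135], [0.528, -0.116, 0.177], [0.573, -0.07, 0.202]]
```

View pics/w3.png

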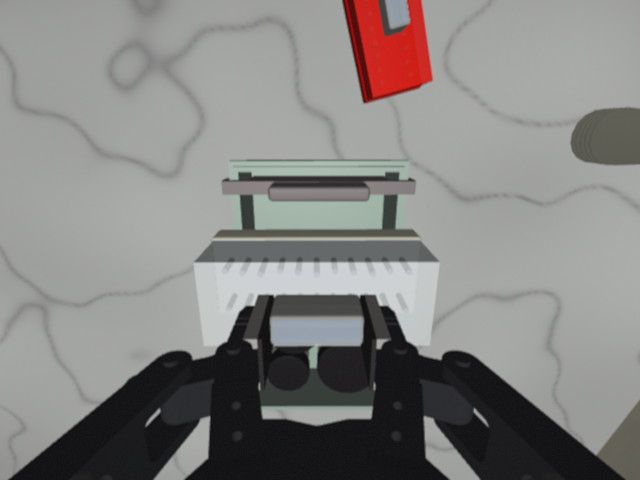

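```bash
python3 - <<'E'
from h import *
p,P,K,T=snap("wrist"); s=robot.get_state(); print("eef",totub(s["eef_pos"]),s["eef_pos"][2])
o=[o for o in robot.outline_of("wrist","bur_box") if o["extent"][3]>200]
q=P[o[0]["region"]]; q=q[~np.isnan(q[:,0])]
for lo,hi in((.172,.19),(.13,.15),(.135,.21)):
    t=q[(q[:,2]>lo)&(q[:,2]<hi)]; tt=totub(t); print(lo,len(t),rect(t),np.percentile(tt,[1,99],axis=0).round(4).tolist())
x,y,z=P[...,0],P[...,1],P[...,2]
m=(z>.085)&(z<.1)&(y<-.03)&(y>-.1); t=totub(P[m]); print("tab",rect(P[m]),np.percentile(t,[1,99],axis=0).round(4).tolist())
m=(z>.055)&(z<.075)&(y<-.0)&(y>-.1)&(x>.4)&(x<.65); t=totub(P[m]); print("rim",np.percentile(t,[1,99],axis=0).round(4).tolist())
E
```

```text
eef [-0.00218061  0.06497681] 0.1849779153014602
0.172 14013 (array([ 514.5, -103.8]), 113.6, 46.3, 18.5) [[-0.0564, 0.0446], [0.055, 0.0889]]
0.13 2209 (array([507.4, -81.8]), 115.5, 2.6, 18.3) [[-0.0568, 0.0882], [0.055, 0.0905]]
0.135 23244 (array([ 514.5, -103.1]), 115.5, 47.6, 18.5) [[-0.0562, 0.0459], [0.0548, 0.0903]]
tab (array([504. , -69.2]), 70.1, 10.0, 18.4) [[-0.0339, 0.0976], [0.0337, 0.1072]]
rim [[-0.0711, 0.0712], [0.0713, 0.1207]]
```

>>> drive_tool:
  commands:
    - {"claw": 30, "offset": [0.04, 0.01, -1], "twist": [0, 0, 0]}
    - {"claw": 30, "offset": [0.04, 0.01, -2], "twist": [0, 0, 0]}
    - {"claw": 30, "offset": [0.04, 0.01, -2.8], "twist": [0, 0, 0]}
    - {"claw": 30, "offset": [0.04, 0.01, -3.5], "twist": [0, 0, 0]}
    - {"claw": 30, "offset": [0.04, 0.01, -4], "twist": [0, 0, 0]}
    - {"claw": 30, "offset": [0.04, 0.01, -4.4], "twist": [0, 0, 0]}
    - {"claw": 30, "offset": [0.04, 0.01, -4.7], "twist": [0, 0, 0]}
    - {"claw": 30, "offset": [0.04, 0.01, -4.9], "twist": [0, 0, 0]}
    - {"claw": 30, "offset": [0.04, 0.01, -5.0], "twist": [0, 0, 0]}
    - {"claw": 30, "offset": [0.04, 0.01, -5.0], "twist": [0, 0, 0]}

```text
clock: 11.25
eef_pos: [0.5146, -0.1064, 0.06]
ee_rot: [[0.314, 0.0, 0.95], [-0.95, -0.0, 0.314], [0.0, -1.0, 0.0]]
contact_force: [-0.1, -0.1, -1.2]
finger_gap: 0.461
```

>>> drive_tool:
  commands:
    - {"claw": 30, "offset": [0, 0, -0.05], "twist": [0, 0, 0]}
    - {"claw": 30, "offset": [0, 0, -0.1], "twist": [0, 0, 0]}
    - {"claw": 30, "offset": [0, 0, -0.1], "twist": [0, 0, 0]}

```text
clock: 11.55
eef_pos: [0.5148, -0.1065, 0.058]
ee_rot: [[0.314, 0.001, 0.95], [-0.95, -0.0, 0.314], [0.001, -1.0, 0.001]]
contact_force: [-1.1, -0.7, 2.8]
finger_gap: 0.456
```

>>> drive_tool:
  commands:
    - {"claw": 54, "offset": [0, 0, -0.08], "twist": [0, 0, 0]}
    - {"claw": 54, "offset": [0, 0, -0.05], "twist": [0, 0, 0]}
    - {"claw": 54, "offset": [0, 0, -0.05], "twist": [0, 0, 0]}
    - {"claw": 54, "offset": [0, 0, 1], "twist": [0, 0, 0]}
    - {"claw": 54, "offset": [0, 0, 2.5], "twist": [0, 0, 0]}
    - {"claw": 30, "offset": [0, 0, 4], "twist": [0, 0, 0]}
    - {"claw": 30, "offset": [-0.45, 1.45, 4.5], "twist": [0, 0, 0]}
    - {"claw": 30, "offset": [-0.91, 2.92, 4.5], "twist": [0, 0, 0]}
    - {"claw": 30, "offset": [-0.91, 2.92, 4.5], "twist": [0, 0, 0]}

```text
clock: 12.45
eef_pos: [0.4911, -0.0283, 0.1709]
ee_rot: [[0.32, 0.001, 0.948], [-0.948, 0.0, 0.32], [0.0, -1.0, 0.001]]
contact_force: [-0.2, 0.2, 0.3]
finger_gap: 0.349
```

```bash
cat > chk.py <<'E'
from h import *
import sys
s=robot.get_state(); print(s["clock"],"eef",totub(s["eef_pos"]),s["eef_pos"],s["contact_force"])
p,P,K,T=snap("wrist",sys.argv[1])
x,y,z=P[...,0],P[...,1],P[...,2]
for n,lo,hi,a,b in(("tab",.085,.1,0,.14),("bar",.068,.083,-.05,.14),("lid",.046,.062,-.05,.13)):
    t=totub(P); m=(z>lo)&(z<hi)&(abs(t[...,0])<.05)&(t[...,1]>a)&(t[...,1]<b); print(n,m.sum(),rect(P[m]) if m.sum()>9 else "",np.percentile(t[m],[1,99],axis=0).round(4).tolist())
p2,P2,_,_=snap("top")
for c,PP in(("wrist",P),("top",P2)):
  for n in ["bur_box","bur_block","jar_medium","jar_large","jar_small"]:
    for o in robot.outline_of(c,n)[:3]:
        q=PP[o["region"]];q=q[q[:,2]>.035]
        if len(q)<20: continue
        z9=np.percentile(q[:,2],80); t=totub(q[abs(q[:,2]-z9)<.006])
        if abs(np.median(t[:,0]))<.06 and abs(np.median(t[:,1]))<.11: print(c,n,round(o["score"],2),z9.round(3),np.percentile(t,2,0).round(4),np.percentile(t,98,0).round(4))
E
python3 chk.py w4
```

```text
12.45 eef [0.00078368 0.14531553] [ 0.49111606 -0.02828766  0.17090898] [-0.18014969  0.16437265  0.34858088]
tab 1082 (array([500.1, -70.3]), 61.4, 10.6, 18.5) [[-0.0201, 0.0977], [0.0255, 0.1077]]
bar 1972 (array([509.8, -87.9]), 99.9, 50.5, 17.7) [[-0.0476, 0.0584], [0.0482, 0.1077]]
lid 7535 (array([ 524.6, -132.3]), 171.8, 99.9, -71.8) [[-0.0474, -0.0426], [0.0473, 0.1213]]
wrist bur_box 0.83 0.076 [-0.0185  0.0584] [0.0188 0.072 ]
wrist bur_box 0.49 0.088 [-0.0197  0.0979] [0.025  0.1076]
wrist bur_block 0.75 0.051 [-0.0299 -0.007 ] [0.0367 0.0335]
wrist jar_large 0.69 0.044 [ 0.0053 -0.0587] [ 0.0448 -0.0464]
wrist jar_small 0.4 0.089 [-0.0193  0.0979] [0.0251 0.1076]
top bur_box 0.61 0.059 [-0.0579  0.0429] [-0.0172  0.0547]
top bur_block 0.72 0.053 [-0.0576 -0.0066] [0.0536 0.0327]
top jar_medium 0.72 0.055 [-0.0474 -0.0554] [-0.005  -0.0108]
top jar_medium 0.6 0.057 [-0.0572  0.0427] [-0.0174  0.0537]
top jar_large 0.85 0.051 [-0.0003 -0.1027] [ 0.0526 -0.0491]
top jar_small 0.76 0.057 [-0.0485 -0.0983] [-0.0134 -0.061 ]
```

View pics/w4.png

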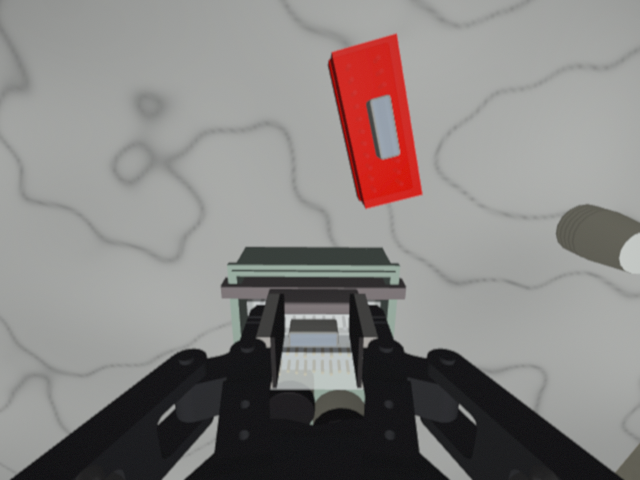

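>>> drive_tool:
  commands:
    - {"claw": 30, "offset": [0, 0, -1], "twist": [0, 0, 0]}
    - {"claw": 30, "offset": [0, 0, -2], "twist": [0, 0, 0]}
    - {"claw": 30, "offset": [0, 0, -3], "twist": [0, 0, 0]}
    - {"claw": 30, "offset": [0, 0, -3.6], "twist": [0, 0, 0]}
    - {"claw": 30, "offset": [0, 0, -3.85], "twist": [0, 0, 0]}
    - {"claw": 30, "offset": [0, 0, -3.85], "twist": [0, 0, 0]}

```text
clock: 13.65
eef_pos: [0.4915, -0.0333, 0.0733]
ee_rot: [[0.314, -0.001, 0.95], [-0.95, 0.0, 0.314], [-0.001, -1.0, -0.001]]
contact_force: [-0.1, -0.3, -0.3]
finger_gap: 0.351
```

>>> drive_tool:
  commands:
    - {"claw": 30, "offset": [0.063, -0.19, 0], "twist": [0, 0, 0]}
    - {"claw": 30, "offset": [0.126, -0.38, 0], "twist": [0, 0, 0]}
    - {"claw": 30, "offset": [0.157, -0.475, 0], "twist": [0, 0, 0]}
    - {"claw": 30, "offset": [0.182, -0.55, 0], "twist": [0, 0, 0]}
    - {"claw": 30, "offset": [0.208, -0.626, 0], "twist": [0, 0, 0]}
    - {"claw": 30, "offset": [0.233, -0.702, 0], "twist": [0, 0, 0]}
    - {"claw": 30, "offset": [0.258, -0.778, 0], "twist": [0, 0, 0]}

```text
clock: 14.35
eef_pos: [0.4982, -0.0529, 0.0737]
ee_rot: [[0.314, -0.0, 0.95], [-0.95, 0.0, 0.314], [-0.0, -1.0, -0.0]]
contact_force: [0.1, -0.0, 0.5]
finger_gap: 0.351
```

>>> drive_tool:
  commands:
    - {"claw": 30, "offset": [0.019, -0.057, 0], "twist": [0, 0, 0]}
    - {"claw": 30, "offset": [0.038, -0.114, 0], "twist": [0, 0, 0]}
    - {"claw": 30, "offset": [0.057, -0.171, 0], "twist": [0, 0, 0]}
    - {"claw": 30, "offset": [0.076, -0.228, 0], "twist": [0, 0, 0]}
    - {"claw": 30, "offset": [0.095, -0.285, 0], "twist": [0, 0, 0]}
    - {"claw": 30, "offset": [0.114, -0.342, 0], "twist": [0, 0, 0]}
    - {"claw": 30, "offset": [0.133, -0.399, 0], "twist": [0, 0, 0]}

```text
clock: 15.05
eef_pos: [0.5015, -0.0629, 0.0736]
ee_rot: [[0.314, -0.0, 0.95], [-0.95, 0.0, 0.314], [-0.0, -1.0, -0.0]]
contact_force: [-1.8, 2.4, 0.9]
finger_gap: 0.348
```

>>> drive_tool:
  commands:
    - {"claw": 30, "offset": [0.013, -0.038, 0], "twist": [0, 0, 0]}
    - {"claw": 30, "offset": [0.025, -0.076, 0], "twist": [0, 0, 0]}
    - {"claw": 30, "offset": [0.038, -0.114, 0], "twist": [0, 0, 0]}
    - {"claw": 30, "offset": [0.05, -0.152, 0], "twist": [0, 0, 0]}

```text
clock: 15.45
eef_pos: [0.5027, -0.0665, 0.0736]
ee_rot: [[0.314, -0.0, 0.949], [-0.949, 0.0, 0.314], [-0.0, -1.0, -0.0]]
contact_force: [-2.6, 4.5, 1.4]
finger_gap: 0.35
```

>>> drive_tool:
  commands:
    - {"claw": 30, "offset": [0.013, -0.038, 0], "twist": [0, 0, 0]}
    - {"claw": 30, "offset": [0.025, -0.076, 0], "twist": [0, 0, 0]}
    - {"claw": 30, "offset": [0.038, -0.114, 0], "twist": [0, 0, 0]}
    - {"claw": 30, "offset": [0.05, -0.152, 0], "twist": [0, 0, 0]}

```text
clock: 15.85
eef_pos: [0.5037, -0.0697, 0.0736]
ee_rot: [[0.314, -0.001, 0.949], [-0.949, 0.001, 0.314], [-0.001, -1.0, -0.0]]
contact_force: [-4.4, 6.9, 3.6]
finger_gap: 0.35
```

>>> drive_tool:
  commands:
    - {"claw": 30, "offset": [0.013, -0.038, 0], "twist": [0, 0, 0]}
    - {"claw": 30, "offset": [0.025, -0.076, 0], "twist": [0, 0, 0]}
    - {"claw": 30, "offset": [0.038, -0.114, 0], "twist": [0, 0, 0]}

```text
clock: 16.15
eef_pos: [0.5047, -0.0725, 0.0736]
ee_rot: [[0.314, -0.001, 0.949], [-0.949, 0.001, 0.314], [-0.001, -1.0, -0.0]]
contact_force: [-5.0, 6.7, 3.2]
finger_gap: 0.352
```

>>> drive_tool:
  commands:
    - {"claw": 30, "offset": [0.013, -0.038, 0], "twist": [0, 0, 0]}
    - {"claw": 30, "offset": [0.025, -0.076, 0], "twist": [0, 0, 0]}

```text
clock: 16.35
eef_pos: [0.5053, -0.0744, 0.0736]
ee_rot: [[0.314, -0.001, 0.949], [-0.949, 0.001, 0.314], [-0.001, -1.0, -0.0]]
contact_force: [-3.5, 6.3, 3.4]
finger_gap: 0.353
```

>>> drive_tool:
  commands:
    - {"claw": 30, "offset": [0.013, -0.038, 0], "twist": [0, 0, 0]}
    - {"claw": 30, "offset": [0.025, -0.076, 0], "twist": [0, 0, 0]}

```text
clock: 16.55
eef_pos: [0.5059, -0.0763, 0.0736]
ee_rot: [[0.314, -0.001, 0.949], [-0.949, 0.001, 0.314], [-0.001, -1.0, -0.0]]
contact_force: [-3.9, 7.2, 2.8]
finger_gap: 0.354
```

>>> drive_tool:
  commands:
    - {"claw": 30, "offset": [0.013, -0.038, 0], "twist": [0, 0, 0]}
    - {"claw": 30, "offset": [0.025, -0.076, 0], "twist": [0, 0, 0]}

```text
clock: 16.75
eef_pos: [0.5065, -0.0782, 0.0736]
ee_rot: [[0.314, -0.001, 0.949], [-0.949, 0.001, 0.314], [-0.001, -1.0, -0.0]]
contact_force: [-3.5, 7.2, 3.3]
finger_gap: 0.355
```

>>> drive_tool:
  commands:
    - {"claw": 30, "offset": [0.013, -0.038, 0], "twist": [0, 0, 0]}
    - {"claw": 30, "offset": [0.025, -0.076, 0], "twist": [0, 0, 0]}

```text
clock: 16.95
eef_pos: [0.5071, -0.0801, 0.0736]
ee_rot: [[0.314, -0.001, 0.949], [-0.949, 0.001, 0.314], [-0.001, -1.0, -0.001]]
contact_force: [-4.8, 6.9, 3.3]
finger_gap: 0.351
```

>>> drive_tool:
  commands:
    - {"claw": 30, "offset": [0.013, -0.038, 0], "twist": [0, 0, 0]}
    - {"claw": 30, "offset": [0.025, -0.076, 0], "twist": [0, 0, 0]}

```text
clock: 17.15
eef_pos: [0.5074, -0.0807, 0.0736]
ee_rot: [[0.315, -0.002, 0.949], [-0.949, 0.002, 0.315], [-0.003, -1.0, -0.001]]
contact_force: [-8.0, 13.2, 7.8]
finger_gap: 0.351
```

>>> drive_tool:
  commands:
    - {"claw": 30, "offset": [0.013, -0.038, 0], "twist": [0, 0, 0]}
    - {"claw": 30, "offset": [0.025, -0.076, 0], "twist": [0, 0, 0]}

```text
clock: 17.35
eef_pos: [0.5074, -0.0809, 0.0736]
ee_rot: [[0.316, -0.003, 0.949], [-0.949, 0.004, 0.316], [-0.005, -1.0, -0.002]]
contact_force: [-10.9, 19.6, 11.7]
finger_gap: 0.352
```

>>> drive_tool:
  commands:
    - {"claw": 30, "offset": [0.013, -0.038, 0], "twist": [0, 0, 0]}
    - {"claw": 30, "offset": [0.025, -0.076, 0], "twist": [0, 0, 0]}

```text
clock: 17.55
eef_pos: [0.5075, -0.081, 0.0736]
ee_rot: [[0.317, -0.005, 0.948], [-0.948, 0.006, 0.317], [-0.007, -1.0, -0.003]]
contact_force: [-14.4, 25.1, 14.9]
finger_gap: 0.352
```

```bash
python3 chk.py w5 | grep -v wrist; python3 - <<'E'
from h import *
p,_,_,_=snap("top"); cv2.imwrite("pics/t5c.png",cv2.resize(p[205:315,310:450,::-1],None,fx=4,fy=4,interpolation=cv2.INTER_CUBIC))
E
```

```text
17.55 eef [-0.00021822  0.09015828] [ 0.5074838  -0.08096995  0.07355547] [-14.44552678  25.11409783  14.87635392]
tab 3627 (array([510.3, -84.1]), 57.4, 32.7, 18.7) [[-0.0264, 0.071], [0.0291, 0.1023]]
bar 4340 (array([512.3, -94.7]), 77.4, 76.5, -26.6) [[-0.0483, 0.0402], [0.0483, 0.1019]]
lid 7575 (array([ 517.3, -110. ]), 124.1, 100.0, -71.7) [[-0.0491, 0.0004], [0.0489, 0.1213]]
top jar_medium 0.61 0.055 [-0.046  -0.0666] [-0.003 -0.023]
top jar_large 0.7 0.051 [-0.0003 -0.1036] [ 0.0538 -0.0498]
top jar_small 0.78 0.057 [-0.0507 -0.11  ] [-0.0143 -0.073 ]
```

View pics/t5c.png

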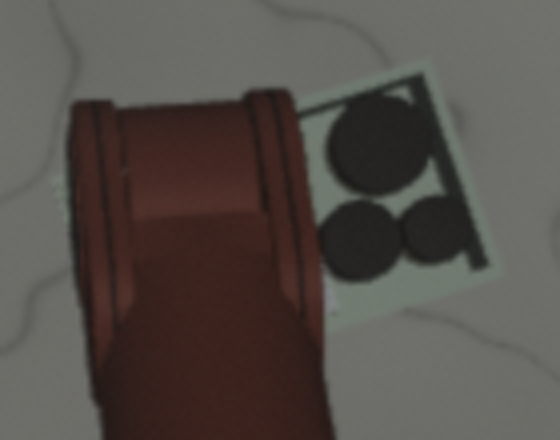

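>>> drive_tool:
  commands:
    - {"claw": 30, "offset": [-0.04, 0.12, 0], "twist": [0, 0, 0]}
    - {"claw": 30, "offset": [-0.08, 0.24, 0], "twist": [0, 0, 0]}
    - {"claw": 30, "offset": [-0.16, 0.47, 0], "twist": [0, 0, 0]}
    - {"claw": 30, "offset": [-0.3, 0.9, 0], "twist": [0, 0, 0]}
    - {"claw": 30, "offset": [-0.3, 0.9, 1], "twist": [0, 0, 0]}
    - {"claw": 30, "offset": [-0.3, 0.9, 3], "twist": [0, 0, 0]}
    - {"claw": 30, "offset": [-0.6, 2, 5], "twist": [0, 0, 0]}
    - {"claw": 30, "offset": [-0.6, 2, 7], "twist": [0, 0, 0]}
    - {"claw": 30, "offset": [-0.6, 2, 7], "twist": [0, 0, 0]}
    - {"claw": 30, "offset": [-0.6, 2, 7], "twist": [0, 0, 0]}

```text
clock: 19.2
eef_pos: [0.4953, -0.0365, 0.2504]
ee_rot: [[0.313, 0.004, 0.95], [-0.95, -0.002, 0.313], [0.003, -1.0, 0.003]]
contact_force: [-0.4, 0.3, -0.7]
finger_gap: 0.351
```

```bash
python3 chk.py w6; python3 - <<'E'
from h import *
p,P,_,_=snap("top"); cv2.imwrite("pics/t6c.png",cv2.resize(p[205:315,310:450,::-1],None,fx=4,fy=4,interpolation=cv2.INTER_CUBIC))
p,P,_,_=snap("scene"); cv2.imwrite("pics/s6c.png",cv2.resize(p[220:360,160:330,::-1],None,fx=4,fy=4,interpolation=cv2.INTER_CUBIC))
E
```

```text
19.2 eef [0.0021479  0.13625558] [ 0.49525605 -0.03646106  0.25039436] [-0.41829182  0.28027554 -0.65601855]
tab 903 (array([512.1, -94.5]), 69.6, 10.7, 18.1) [[-0.0339, 0.0708], [0.0336, 0.0809]]
bar 1170 (array([ 516.9, -108.8]), 99.7, 40.7, 17.7) [[-0.0485, 0.041], [0.0489, 0.0809]]
lid 5060 (array([ 524.7, -132.5]), 171.5, 99.9, -71.7) [[-0.0482, -0.0486], [0.0482, 0.1211]]
wrist bur_box 0.78 0.075 [-0.0189  0.041 ] [0.0192 0.0538]
wrist bur_box 0.46 0.092 [-0.033   0.0709] [0.0329 0.0807]
wrist bur_block 0.88 0.051 [-0.0309 -0.0193] [0.0397 0.0235]
wrist jar_medium 0.81 0.053 [-0.0375 -0.0665] [-0.001  -0.0227]
wrist jar_large 0.81 0.049 [ 0.0013 -0.1045] [ 0.0508 -0.0479]
wrist jar_small 0.96 0.055 [-0.0487 -0.1094] [-0.0121 -0.0718]
top bur_box 0.51 0.06 [-0.0553  0.0244] [-0.0262  0.0341]
top bur_block 0.65 0.053 [-0.0583 -0.0191] [0.0525 0.0203]
top jar_medium 0.56 0.055 [-0.0458 -0.0677] [-0.0037 -0.0231]
top jar_large 0.58 0.051 [-0.0004 -0.1032] [ 0.053  -0.0481]
top jar_small 0.83 0.057 [-0.0508 -0.1102] [-0.0144 -0.0728]
```

View pics/w6.png

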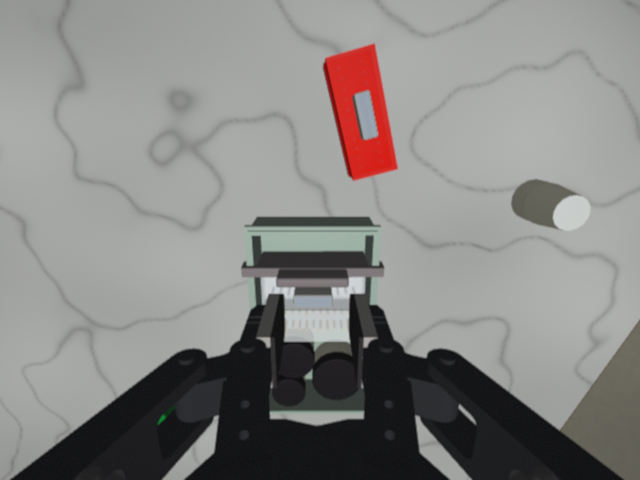

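View pics/s6c.png

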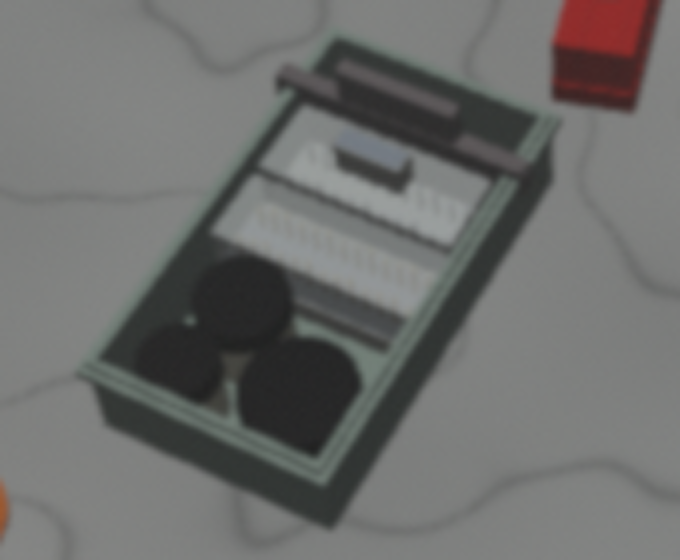

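```bash
python3 -c "
from rig import robot; print(robot.finish_job())"
```

```text
the job is handed in; nothing more can be done
None
```

The bur box is packed between the bur block and the divider, the row is snug against the end wall, and the job is handed in at about 19 s of the 59 s allowed. No verdict was reported.

- **What I did:** I pushed the bur block and jars towards the end wall at about 5 N. I then set the white bur box flat in the gap and slid the divider up. It took about 8 N while the row was loose, then rose sharply to about 29 N horizontally (33 N in all). I stopped there, under the 40 N limit, and lifted the arm clear.

| Last camera check | Measured | Limit |
|---|---|---|
| Bur box in the divider tab frame, y | -28.4 mm | -31.2 to -25 mm |
| Bur box to bur block | about 45.5 mm | below 48.8 mm |
| Bur block to medium jar | about 46.7 mm | below 49.2 mm |
| Medium to small jar | about 47 mm | below 48.2 mm |
| Small jar, tub y | about -91 mm | below -89.8 mm |

The last two rows pass by only about 1 mm, which is within the camera's 2 mm error, so for those I rely on the sharp force rise as well. In the last pictures everything in the tub stands upright. The arm went nowhere near the bystanders or the look-alikes; I did not measure their positions again at the end. No check failed.

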